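# Trial-fit a bayonet cap on an expansion tank, stopping short of the lock

## Robot

A 7-joint arm with a two-finger parallel gripper is mounted at the origin on the work surface; the furniture and walls round the work are solid. World frame = base frame: x ahead of the robot, y to its left, z up, the work surface at z = 0. Lengths are in m, angles in rad, forces in N, time in s.
With the tool pointing down it reaches from about 0.4 to 0.85 m from the base axis. Payload 4.5 kg.
Tool frame: the origin (TCP) lies at the very end of the fingers, on their centre line; the grasp point (between the pads) lies 19 mm behind it (robot.hold_point_z is the z of the grasp point in the tool frame, in m); z points along the fingers, y is the line along which they close (so a half turn about z gives the same grasp; the last joint's range is limited). The gripper opens to 88 mm and grips with 3 to 60 N. Pads are 18 mm wide; open, the fingers measure 123 mm over their backs; the gripper's body (75 mm by 187 mm) begins 45 mm behind the grasp point.
Start: joints at [-1.149, 0.689, -0.195, 1.565, 0.157, 0.902, -0.215], TCP at [0.236, 0.579, 0.239] pointing down, gripper open.
Joint ranges: [-3.01, 3.01], [-0.46, 2.08], [-1.47, 1.51], [0.13, 2.56], [-1, 4.14], [0.04, 2.09], [-2.66, 2.66]. Speed limits (rad/s): [2.57, 2.57, 3.14, 3.14, 3.14, 3.14, 3.14].

## Interface

Orientations are given as a unit quaternion [w, x, y, z].
In Python, from station import robot gives the robot as it stands. The module is installed in compiled form; this text tells all that it offers.
- The arm moves only by the tool drive_tool, never from a script. Its argument "increments" is a list of rows, each a list of 5 numbers: the finger opening in mm, from 0 to 88.1, then the shift along the tool's x, y, z in mm, then the turn about the tool's z in rad. In form: [[gripper, tx, ty, tz, spin], ...]. A call has 1 to 8 rows; each row shifts and turns the commanded pose from where the row before left it, along the tool's axes as they then stand; what a row does not reach is not made up. A row lasts 1/8 s, in which the tool goes at most 62.5 mm and 10.7 degrees, less where a joint would pass 70% of its speed; a pose out of reach is approached as far as the arm can. A call is refused whole if a number of a shift passes 62.5 or a number of a turn 0.188, either way. A call with a gripper value outside its range is refused whole. The fingers move at their own pace and stop on an object; the grip force is fixed at half the most. Time passes only in rows, so rows that do not move let the fingers close. It gives the time, the measured TCP pose, the force, the opening and the grip force at its end, in the units of the state.
- robot.get_state(): the state, without advancing time (a new reading comes with each control period).
- robot.get_image(name): name is "side" or "top"; returns the picture (480x640x3 uint8, blue, green, red); there is no depth.
- robot.camera_params(name): a dict with "fx", "fy", "cx", "cy" (pixels), "world_to_cam" (4x4, takes a point from world to camera coordinates). Camera axes: x right, y down, z forward; pixel columns grow to the right and rows downward; lengths in m; the calibration is good to about 2 mm. A picture is of the moment at which its call begins. camera_params takes no time and is no camera call.
- robot.hand_in(): hands the job in; it is judged then, once.
Trained networks look in the newest picture that a camera, given by its name, has taken for a name from the list of things; names that differ only in an ending like _2 or _b are one class to them, and where a whole thing is asked for, a point or a joint stands for the part that bears it (a point fixed in the world has none). Each returns a list of dicts, best first, with "score" (0 to 1); they miss things now and then, are a little off and sometimes report something else, mostly with a low value. They report only what shows in the picture. A call takes as long as a camera call. They do not tell look-alikes from the thing itself.
- robot.look_for(target, camera): "rect" ([left, top, right, bottom] as shares, 0 to 1, of the picture: columns of its width, rows of its height, round what is visible of it).
- robot.cut_out(target, camera): "mask" (480x640 bool, what is visible of it) and "rect" ([left, top, right, bottom] as shares, 0 to 1, of the picture: columns of its width, rows of its height, round what is visible of it).
The state is a dict: "t": time; "q": joint angles; "qd": joint speeds; "effort": joint torques, N m; "eef_pos": TCP position; "tcp_rot": TCP orientation; "force": force on the tool from outside, world axes, zero at the start; "moment": the same for the moment, N m; "gripper_width": finger opening in m; "gripper_force": force on a finger pad.
Only numpy, scipy, OpenCV 4.12 (cv2) and the standard library are available. Lean on these libraries where they do the work, as an engineer would, in place of code of your own. Each camera call takes 0.05 s, during which the arm holds its last target. There are 200 camera calls.

## Task

Trial-fit the new bayonet cap on the customer's coolant expansion tank: pull the push-in transit plug out of the filler neck and leave it on the counter clear of the tank. Then put the cap's two lugs down through the notches of the neck, press it down against its sprung seal and turn it clockwise (seen from above) to the half-way mark, so that its grip bar points along the two single ribs beside the neck, but never on to the lock click, because a cap that has locked cannot be sold again. Finish with the gripper still holding the cap there, so that the seal can be checked, and leave the other things on the counter where they are.

Things in the scene. Friction and masses are not known exactly. Their poses are not given: they have to be found in the camera images.
- expansion_tank: White plastic coolant tank, 170 (x) x 110 (y) x 66 mm high without its neck, bolted to a steel bracket (216 x 62 mm); it does not move. Two hose barbs stick out 32 mm at its +x end. Origin: centre of its foot on the counter; x along its length, z up. The round filler neck stands 35 mm from the centre towards -x; a sensor plug 16 mm high stands on the deck on the +x half.
- neck_mouth (a point): Centre of the neck's mouth, level with its flat rim, 95 mm above the counter; axes as the tank's. Neck 64 mm in diameter outside, 29 mm deep. The mouth is a flange 4 mm thick with a 40 mm hole and two notches, across from each other on the tank's x axis. Below the flange the neck is 52 mm wide; stops in it keep the cap from being turned anticlockwise from the notches.
- neck_notch (a point): Middle of the notch towards the tank's -x end, at rim height, 23 mm from the neck's axis; the other lies straight across. Each is 14 mm wide and reaches out to 26 mm from the axis.
- half_rib (a point): Outer end, top edge, of one of the two single ribs (5 mm wide, 32 to 47 mm from the neck's axis, top 3 mm below the rim) that mark the half-way position: 45 degrees clockwise, seen from above, of the notches, on the lines at -45 and +135 degrees from the tank's x axis.
- lock_ribs (a point): Outer end of one of the two pairs of short ribs that mark the lock, on the tank's y axis, 90 degrees clockwise of the notches; never turn the cap there. Inside the neck a sprung pawl begins to resist the lugs (0.15 N m before, over 0.3 N m there) at about 58 degrees clockwise of the notches and clicks behind them at about 89 degrees.
- transit_plug: Grey push-in plug in the neck at the start, 40 g: spigot 37 mm in diameter and 24 mm long, head disc 58 mm in diameter and 4 mm thick (lies on the rim), upright pull tab on top. 50 mm high. Origin: centre of the spigot's lower end, z up. Sprung balls in the neck hold it: a straight pull up takes about 7 N over the first 4 mm, and it is free after 8 mm. It can be stood on its spigot.
- plug_tab (a point): Middle of the plug's pull tab, 39 mm above the plug's origin. The tab is 34 mm long (x), 10 mm thick (y, pinch it so) and 22 mm high; axes as the plug's.
- bayonet_cap: Bayonet cap (bare metal, black grip bar), 41.5 mm high, 87 g, standing on its spigot. Origin: centre of the spigot's lower end, z up. Spigot 36 mm in diameter, at its lower end two lugs on the cap's +x and -x axis, 10 mm wide (y), 4 mm thick, out to 24 mm from the axis. Disc 68 mm in diameter at z 11.5 to 19.5, on it a grip bar along x. The cap is the same turned half round.
- cap_grip (a point): Middle of the cap's grip bar, 30.5 mm above the cap's origin. The bar is 60 mm long (x, above the lugs), 14 mm thick (y, pinch it so) and 22 mm high; axes as the cap's.
- cap_seal (a joint): Compression, 0 to 5 mm, of the sprung seal ring under the cap's disc (53 to 63 mm in diameter; 1.5 N to start, 1.5 N more per mm). It meets the neck's rim when the cap's origin is 5.5 mm below the mouth. The lugs clear the flange at 8 mm, 10.5 mm is the lowest: press to about 9.5 mm, then turn. Turned, the seal lifts the lugs against the flange (8 mm).
- calculator: Pocket calculator, 125 x 75 x 18 mm, lying on the counter, a bystander. Origin: centre of its underside, long side along its x.
- marker: Black felt marker, 136 mm long (its y), 21 mm wide, lying on the counter, a bystander. Origin: centre of its underside.
- bearing: Ball bearing, 47 mm in diameter, 14 mm high, lying flat on the counter, a bystander. Origin: centre of its underside.
There are look-alikes about, which are no part of the job. What is shaped like the bayonet_cap but green or turquoise is not meant.

How it is judged:
On the way, in this order (a step that is already met when the one before it is completed fails the run):
1. the transit plug is out of the neck, let go and at rest on the counter, clear of the tank (horizontal distance between transit_plug and neck_mouth above 0.08 m and height (world z) of transit_plug below 0.032 m and linear speed of transit_plug below 0.03 m/s and contact force between transit_plug and the fingers below 0.1 N and contact force between transit_plug and expansion_tank below 0.1 N), for 0.1 s.
2. the cap's lugs are pressed down through the notches, below the flange (z of bayonet_cap in the frame of neck_mouth below -0.0075 m and horizontal distance between bayonet_cap and neck_mouth below 0.004 m and angle between the x axis of bayonet_cap and the x axis of expansion_tank, either way round below 0.4 rad), for 0.05 s.
At the end, for the whole second after the job is handed in: Cap in the neck, lugs under the flange (origin 6.8 mm or more below the mouth, within 4 mm of the axis, level), bar 45 +-10 degrees clockwise of the notches, at rest, still gripped (over 1 N). Plug at rest on the counter, over 80 mm from the neck axis, not touching the tank (z of bayonet_cap in the frame of neck_mouth below -0.0068 m and horizontal distance between bayonet_cap and neck_mouth below 0.004 m and angle between the z axis of bayonet_cap and the z axis of expansion_tank, either way round below 0.08 rad and angle between the x axis of bayonet_cap and the x axis of expansion_tank, either way round between 0.611 and 0.96 rad and contact force between bayonet_cap and the fingers above 1 N and linear speed of bayonet_cap below 0.02 m/s and angular speed of bayonet_cap below 0.3 rad/s and horizontal distance between transit_plug and neck_mouth above 0.08 m and height (world z) of transit_plug below 0.032 m and contact force between transit_plug and expansion_tank below 0.1 N and linear speed of transit_plug below 0.03 m/s); the arm keeps its last pose, push and grip.
It fails at once if the cap is turned on to the lock (more than 65 degrees from the notches while in the neck) (z of bayonet_cap in the frame of neck_mouth below -0.0068 m and horizontal distance between bayonet_cap and neck_mouth below 0.006 m and angle between the x axis of bayonet_cap and the x axis of expansion_tank, either way round above 1.134 rad).
It fails at once if the calculator, the marker or the bearing is pushed away (more than 20 mm) (distance of any of calculator, marker, bearing from where it was at the start of the episode above 0.02 m).
It also fails if it takes over 54 s, if anything falls off the work surface, if the arm or the gripper's body presses on something with over 40 N, if the wrist force passes 120 N, or if a joint passes its speed limit or range.

## Working session

There is one attempt and no reset: what is moved stays moved. The work goes in short steps, Python scripts to look and compute and a tool call to move; the robot and the scene stay as the last step left them, time stands still between calls to the robot, and variables do not carry over. Pictures are saved under pics/ and viewed, at most 10 in all, crops included, and the job is handed in when it is done.

Besides the shell and the picture viewer there is one more tool, called as a command line: name --pt "numbers of a row" for each row, then --argument value for the rest. drive_tool: Moves the arm, as the interface text tells. Its arguments: {"type":"object","properties":{"increments":{"type":"array","items":{"type":"array","items":{"type":"number"}}}},"required":["increments"]}

```bash
mkdir -p pics; python3 - <<'E'
from station import robot
import cv2,numpy as np
s=robot.get_state();print(s)
ims=[]
for c in("top","side"):
    im=robot.get_image(c);ims.append(im);cv2.imwrite(f"pics/{c}0.png",im)
    p=robot.camera_params(c);print(c,p)
    for n in("transit_plug","bayonet_cap","expansion_tank","calculator","marker","bearing"):
        for d in robot.look_for(n,c)[:3]:
            r=d["rect"];print(n,round(d["score"],2),[round(v) for v in(r[0]*640,r[1]*480,r[2]*640,r[3]*480)])
E
```

```text
{'t': 0.0, 'q': array([-1.14914983,  0.68999855, -0.19454385,  1.56637271,  0.15728709,
        0.90254428, -0.21512393]), 'qd': array([-0.00128223, -0.00092408, -0.00025894, -0.00029887, -0.00121022,
       -0.00121146, -0.00022718]), 'effort': array([-1.50916167e-04, -5.27559292e+01, -1.26663845e+00, -1.53431726e+01,
       -5.24907745e-02,  6.32171912e-03,  1.59587330e-04]), 'eef_pos': array([0.23615172, 0.57794781, 0.23789409]), 'tcp_rot': array([-1.27879704e-04,  1.92671206e-01,  9.81262898e-01, -9.56431593e-04]), 'force': array([-0.22531791, -0.21790702, -0.51152218]), 'moment': array([0.0027208 , 0.02088993, 0.0061006 ]), 'gripper_force': 0.0, 'gripper_width': 0.08790767894175366}
top {'fx': 457.98320411928586, 'fy': 457.98320411928586, 'cx': 314.1078736758032, 'cy': 247.13133775379387, 'world_to_cam': array([[-0.00938611, -0.99995457, -0.00166059,  0.18142567],
       [-0.99782657,  0.00947443, -0.06521027,  0.49603008],
       [ 0.06522304,  0.00104491, -0.99787016,  1.01107571],
       [ 0.        ,  0.        ,  0.        ,  1.        ]])}
transit_plug 0.71 [397, 238, 423,
[... 308 characters left out ...]
]
bearing 0.64 [207, 285, 229, 307]
side {'fx': 577.0052973760826, 'fy': 577.0052973760826, 'cx': 312.44541962373967, 'cy': 227.32622414393617, 'world_to_cam': array([[ 0.26558944,  0.96408313,  0.0024417 , -0.30054848],
       [ 0.81182682, -0.22227779, -0.53993499, -0.31054498],
       [-0.51999948,  0.14538327, -0.84170318,  1.25221031],
       [ 0.        ,  0.        ,  0.        ,  1.        ]])}
transit_plug 0.8 [173, 233, 213, 264]
bayonet_cap 0.96 [330, 232, 366, 266]
bayonet_cap 0.71 [379, 192, 421, 228]
expansion_tank 0.9 [157, 228, 246, 360]
calculator 0.82 [339, 280, 404, 358]
calculator 0.39 [380, 193, 415, 231]
marker 0.62 [417, 277, 495, 295]
bearing 0.72 [397, 167, 423, 195]
```

```bash
python3 - <<'E'
import cv2
a=cv2.imread("pics/top0.png")[160:320,180:450];cv2.imwrite("pics/topc.png",cv2.resize(a,None,fx=2.9,fy=2.9,interpolation=2))
b=cv2.imread("pics/side0.png")[150:370,140:500];cv2.imwrite("pics/sidec.png",cv2.resize(b,None,fx=2.2,fy=2.2,interpolation=2))
E
```

```text
(no output)
```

View pics/topc.png

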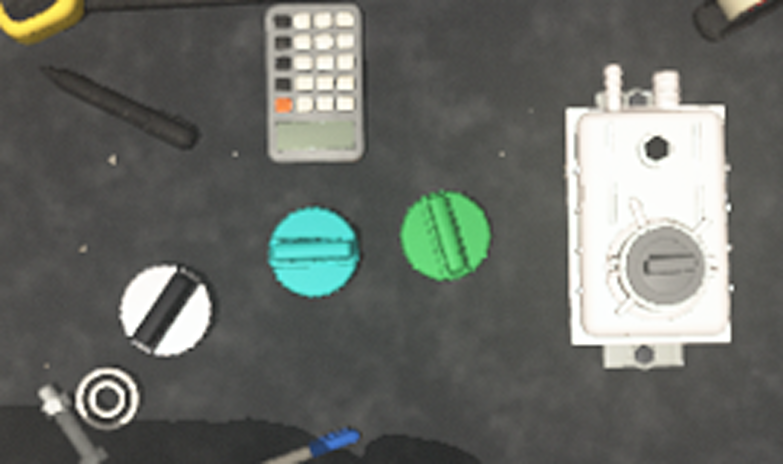

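View pics/sidec.png

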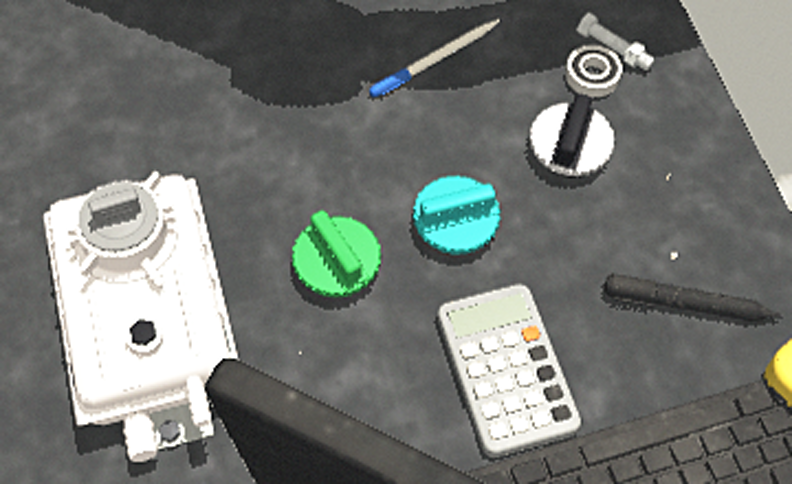

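The cap candidates in the top image are turquoise at (288,247), green at (335,241), and bare metal with a black bar at (237,267). The enlarged crops show that only (237,267) matches the description, so that is the real cap. The tank is at about (402,235) with its barbs pointing up the image (+x). The grey plug's tab lies roughly across the image.

```bash
cat > h.py <<'E'
import numpy as np,cv2
from station import robot
from scipy.optimize import minimize
def unproj(c,uv,z):
    p=robot.camera_params(c);T=np.array(p["world_to_cam"]);R,t=T[:3,:3],T[:3,3]
    uv=np.atleast_2d(uv).astype(float)
    d=np.c_[(uv[:,0]-p["cx"])/p["fx"],(uv[:,1]-p["cy"])/p["fy"],np.ones(len(uv))]@R
    o=-R.T@t
    return (o+d*((z-o[2])/d[:,2])[:,None])[:,:2]
def proj(c,P):
    p=robot.camera_params(c);T=np.array(p["world_to_cam"])
    q=np.atleast_2d(P)@T[:3,:3].T+T[:3,3]
    return np.c_[q[:,0]/q[:,2]*p["fx"]+p["cx"],q[:,1]/q[:,2]*p["fy"]+p["cy"]]
def cyl(r,z0,z1):
    a=np.linspace(0,2*np.pi,60);return np.vstack([np.c_[r*np.cos(a),r*np.sin(a),0*a+z] for z in(z0,z1)])
def box(lx,ly,z0,z1):
    return np.array([[sx*lx/2,sy*ly/2,z] for sx in(-1,1) for sy in(-1,1) for z in(z0,z1)])
CAP=[cyl(.034,.0115,.0195),cyl(.018,0,.0115),box(.06,.014,.0195,.0415)]
PLUG=[cyl(.029,.024,.028),box(.034,.010,.028,.050)]
def fit(c,mask,parts,x0,z):
    S=6;ys,xs=np.where(mask);u0,v0=xs.min()-6,ys.min()-6;w,h=xs.max()+7-u0,ys.max()+7-v0
    m=cv2.resize(mask[v0:v0+h,u0:u0+w].astype(np.float32),None,fx=S,fy=S,interpolation=1)>.5
    def f(x):
        ca,sa=np.cos(x[2]),np.sin(x[2]);R=np.array([[ca,-sa,0],[sa,ca,0],[0,0,1]])
        r=np.zeros(m.shape,np.uint8)
        for P in parts:
            uv=(proj(c,P@R.T+[x[0],x[1],z])-[u0,v0]+.5)*S-.5
            cv2.fillConvexPoly(r,cv2.convexHull(uv.round().astype(np.int32)),1)
        return (r.astype(bool)!=m).sum()/m.sum()
    sim=np.array([x0]*4,float);sim[1,0]+=.006;sim[2,1]+=.006;sim[3,2]+=.25
    o=minimize(f,x0,method="Nelder-Mead",options=dict(initial_simplex=sim,xatol=1e-4,fatol=1e-4))
    return o.x,o.fun
E
python3 - <<'E'
from h import *
ims={c:robot.get_image(c) for c in("top","side")}
def pick(n,c,uv):
    ds=[d for d in robot.cut_out(n,c)]
    for d in ds:
        m=np.array(d["mask"]);ys,xs=np.where(m)
        if len(xs) and np.hypot(xs.mean()-uv[0],ys.mean()-uv[1])<12: return m
for n,c,uv,parts,z,zt in [("bayonet_cap","top",(237,268),CAP,0,.0195),("bayonet_cap","side",(399,212),CAP,0,.0195),("transit_plug","top",(410,252),PLUG,.071,.099),("transit_plug","side",(193,249),PLUG,.071,.099)]:
    m=pick(n,c,uv)
    if m is None: print(n,c,"none");continue
    best=min((fit(c,m,parts,[*unproj(c,uv,z+.02)[0],a],z) for a in(0,.8,1.6,2.4)),key=lambda t:t[1])
    print(n,c,m.sum(),best)
    im=ims[c].astype(int);g=im.sum(2)
    ys,xs=np.where(m)
    if n[0]=="b":
        k=g[ys,xs]<250;w=unproj(c,np.c_[xs[k],ys[k]],.0415)
        ev,V=np.linalg.eigh(np.cov(w.T));print(" bar",k.sum(),w.mean(0),np.arctan2(V[1,1],V[0,1]),np.sqrt(ev)*3.46)
# tank lines
g=cv2.cvtColor(ims["top"],cv2.COLOR_BGR2GRAY)
L=cv2.createLineSegmentDetector().detect(g)[0][:,0]
for l in L:
    w=unproj("top",l.reshape(2,2),.066);d=w[1]-w[0]
    if np.hypot(*d)>.05 and l[0]>365 and l[0]<440 and 175<l[1]<300: print(l.round(1),w.round(4).tolist(),np.degrees(np.arctan2(d[1],d[0])).round(1))
print("sensor",unproj("top",[(180+656/2.9,160+148/2.9)],.082))
E
```

```text
bayonet_cap top 745 (array([0.45527254, 0.34965575, 0.73857938]), np.float64(0.036071321993434796))
 bar 227 [0.45610719 0.34574598] 2.5372840117969937 [0.02175829 0.06035908]
bayonet_cap side 987 (array([ 0.45622435,  0.35023787, -0.60784057]), np.float64(0.0763231981981982))
 bar 369 [0.46641219 0.34476001] 2.557317234684243 [0.02001664 0.07256524]
transit_plug top 607 (array([ 0.48105648, -0.01955496,  1.55490033]), np.float64(0.057326007326007324))
transit_plug side 891 (array([ 0.48281835, -0.01787643,  1.54778097]), np.float64(0.07456961077844311))
[431.2 275.7 428.5 196.9] [[0.4313, -0.0715], [0.6003, -0.0702]] 0.4
[374.3 198.1 376.3 276.9] [[0.5989, 0.0463], [0.4298, 0.0451]] -179.6
[389.4 278.2 430.6 277.6] [[0.4269, 0.0174], [0.4272, -0.0702]] -89.8
[388.1 286.4 414.4 285.7] [[0.4095, 0.0205], [0.4105, -0.0353]] -89.1
[379.9 201.9 381.8 273.1] [[0.5905, 0.0344], [0.4377, 0.0332]] -179.5
[384.4 273.7 425.6 272.9] [[0.4366, 0.0278], [0.4372, -0.0599]] -89.6
sensor [[ 0.56790182 -0.01835596]]
```

drive_tool --pt "88 0 0 0 0.169" --pt "88 0 0 0 0.169" --pt "88 0 0 0 0.169" --pt "88 0 0 0 0.169" --pt "88 0 0 0 0.169" --pt "88 0 0 0 0.169" --pt "88 0 0 0 0.169"

```text
t: 1.88
eef_pos: [0.2362, 0.5787, 0.2388]
tcp_rot: [-0.0, 0.709, 0.705, 0.0]
force: [0.5, 0.8, 0.2]
gripper_width: 0.0876
gripper_force: 0.0
```

```bash
cat >> h.py <<'E'
from scipy.spatial.transform import Rotation as Ro
def plan(xyz,yaw_y):
    """totals in tool axes after spin to tool-y yaw (deg)"""
    s=robot.get_state();q=s["tcp_rot"];M=Ro.from_quat([q[1],q[2],q[3],q[0]]).as_matrix()
    y=np.degrees(np.arctan2(M[1,1],M[0,1]));d=(yaw_y-y+180)%360-180
    a=np.radians(yaw_y);dp=np.array(xyz)-s["eef_pos"];ty=np.array([np.cos(a),np.sin(a),0]);tx=np.array([-ty[1],ty[0],0])
    print("t",round(s["t"],2),"pos",s["eef_pos"].round(4),"yawY",y.round(2),"tilt",M[:2,2].round(4),"F",s["force"].round(1),"M",s["moment"].round(2),"w",round(s["gripper_width"],4),"gf",round(s["gripper_force"],1),"q7",s["q"][6].round(2))
    print("spin",-np.radians(d).round(4),"tx,ty,tz",(dp@tx*1e3).round(1),(dp@ty*1e3).round(1),(-dp[2]*1e3).round(1))
E
python3 - <<'E'
from h import *
plan([.482,-.0187,.15],0.4)
im=robot.get_image("top")
for c in("top","side"):
    im=robot.get_image(c)
    m=np.zeros((480,640),bool)
    uv=(237,268) if c=="top" else (399,212)
    ys,xs=np.mgrid[:480,:640]
    m=(np.hypot(xs-uv[0],ys-uv[1])<15)&(im.astype(int).sum(2)<(250))
    n,l,st,ce=cv2.connectedComponentsWithStats(m.astype(np.uint8));k=1+st[1:,4].argmax();m=l==k
    b=min((fit(c,m,[box(.06,.014,.0195,.0415)],[.456,.35,a],0) for a in(-.6,-.4,-.8)),key=lambda t:t[1]);print(c,m.sum(),b)
E
```

```text
t 1.88 pos [0.2362 0.5787 0.2388] yawY -0.31 tilt [-0.0001  0.0002] F [0.5 0.8 0.2] M [-0.05  0.07 -0.01] w 0.0876 gf 0.0 q7 -1.15
spin -0.0123 tx,ty,tz -599.1 241.7 88.8
top 221 (array([ 0.45588964,  0.3483157 , -0.59929046]), np.float64(0.11303692539562923))
side 314 (array([ 0.46194558,  0.34707432, -0.69599976]), np.float64(0.3414806942968473))
```

drive_tool --pt "88 -50 20 0 -0.012" --pt "88 -50 20 0 0" --pt "88 -50 20 0 0" --pt "88 -50 20 0 0" --pt "88 -50 20 0 0" --pt "88 -50 20 0 0" --pt "88 -50 20 0 0" --pt "88 -50 20 0 0"

```text
t: 3.02
eef_pos: [0.4013, 0.1789, 0.239]
tcp_rot: [0.0, 0.701, 0.713, 0.001]
force: [0.3, 0.9, 0.4]
gripper_width: 0.088
gripper_force: 0.0
```

drive_tool --pt "88 -50 20 15 0" --pt "88 -50 20 15 0" --pt "88 -50 20 20 0" --pt "88 -49 22 20 0" --pt "88 0 0 18 0" --pt "88 0 0 0 0"

```text
t: 3.78
eef_pos: [0.4843, -0.0181, 0.1499]
tcp_rot: [-0.001, 0.702, 0.712, -0.001]
force: [-0.5, -0.5, -0.3]
gripper_width: 0.0879
gripper_force: 0.0
```

```bash
python3 - <<'E'
from h import *
plan([.482,-.0187,.102],0.4)
for c in("top","side"):cv2.imwrite(f"pics/{c}1.png",robot.get_image(c))
a=cv2.imread("pics/top1.png")[170:310,350:470];b=cv2.imread("pics/side1.png")[200:340,130:250]
cv2.imwrite("pics/m1.png",np.hstack([cv2.resize(x,(400,467),interpolation=2) for x in(a,b)]))
E
```

```text
t 3.77 pos [ 0.4843 -0.0181  0.1499] yawY 0.77 tilt [-0.0023  0.0005] F [-0.5 -0.5 -0.3] M [-0.04  0.06 -0.02] w 0.0879 gf 0.0 q7 -0.02
spin 0.0064 tx,ty,tz -0.6 -2.3 47.9
```

View pics/m1.png

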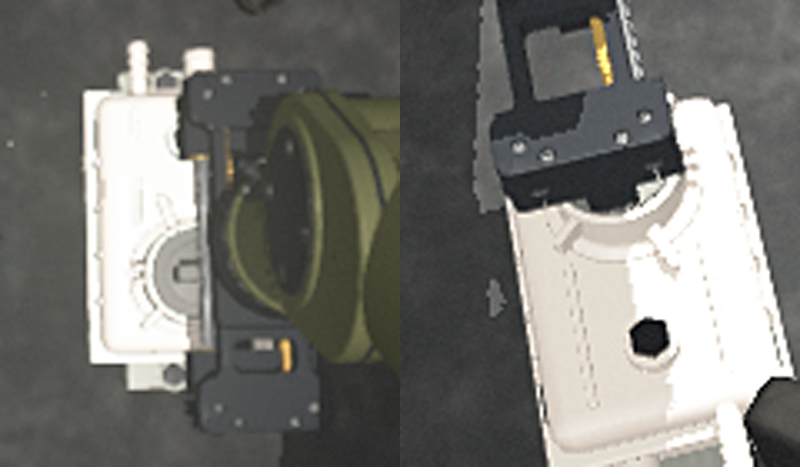

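The picture shows the open gripper above the plug, with the tab between the fingers. I'm lowering to grip it.

drive_tool --pt "88 -0.5 -2.3 16 0.006" --pt "88 0 0 16 0" --pt "88 0 0 16 0" --pt "88 0 0 0 0" --pt "5 0 0 0 0" --pt "5 0 0 0 0" --pt "5 0 0 0 0" --pt "5 0 0 0 0"

```text
t: 4.88
eef_pos: [0.4827, -0.0182, 0.1029]
tcp_rot: [0.0, 0.705, 0.709, 0.0]
force: [-0.3, -0.3, -1.4]
gripper_width: 0.05
gripper_force: 0.0
```

drive_tool --pt "5 0 0 0 0" --pt "5 0 0 0 0" --pt "5 0 0 0 0"

```text
t: 5.25
eef_pos: [0.4826, -0.0182, 0.1027]
tcp_rot: [-0.0, 0.705, 0.709, -0.0]
force: [0.1, 0.2, 0.8]
gripper_width: 0.0202
gripper_force: 0.0
```

```bash
python3 -c "
from h import *
plan([.482,-.0187,.162],0.4)"
```

```text
t 5.25 pos [ 0.4826 -0.0182  0.1027] yawY 0.34 tilt [-0.0001  0.0001] F [0.1 0.2 0.8] M [-0.04  0.06  0.01] w 0.0202 gf 0.0 q7 -0.03
spin -0.001 tx,ty,tz -0.5 -0.6 -59.3
```

drive_tool --pt "5 0 0 0 0" --pt "5 0 0 0 0" --pt "5 0 0 0 0" --pt "5 0 0 0 0"

```text
t: 5.75
eef_pos: [0.4826, -0.0182, 0.1027]
tcp_rot: [-0.0, 0.705, 0.709, 0.0]
force: [-1.1, -0.0, -0.9]
gripper_width: 0.0098
gripper_force: 30.0
```

drive_tool --pt "5 0 0 -3 0" --pt "5 0 0 -4 0" --pt "5 0 0 -4 0" --pt "5 0 0 -6 0" --pt "5 0 0 -12 0" --pt "5 0 0 -15 0" --pt "5 0 0 -15 0" --pt "5 0 0 0 0"

```text
t: 6.75
eef_pos: [0.4835, -0.0182, 0.1631]
tcp_rot: [0.001, 0.705, 0.709, 0.001]
force: [0.0, -0.4, -0.5]
gripper_width: 0.0097
gripper_force: 30.0
```

```bash
python3 -c "
from h import *
plan([.62,.10,.0345],0.4)
cv2.imwrite('pics/s2.png',cv2.resize(robot.get_image('side')[130:370,130:450],(800,600)))"
```

```text
t 6.75 pos [ 0.4835 -0.0182  0.1631] yawY 0.34 tilt [0.003  0.0001] F [ 0.  -0.4 -0.5] M [-0.08  0.02 -0.  ] w 0.0097 gf 30.0 q7 -0.03
spin -0.0011 tx,ty,tz 117.3 137.3 128.6
```

View pics/s2.png

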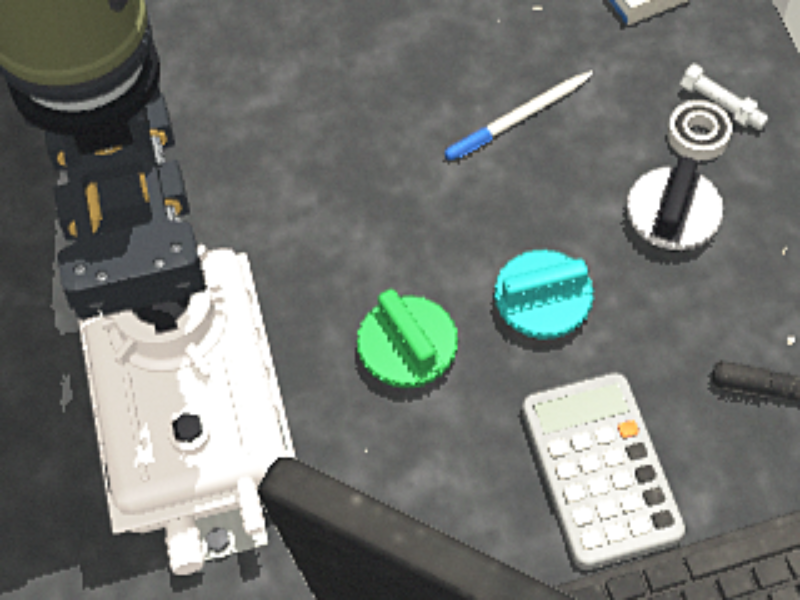

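The side view shows a laptop screen edge near the far side at crop (270,460), so that spot is unsafe. The open counter between the tank and the green cap, towards the robot, is free, so I'll use that.

```bash
python3 -c "
from h import *
f=lambda u,v:(130+u*.4,130+v*.4)
print(unproj('side',[f(450,155),f(590,72),f(700,130)],0).round(3).tolist(), unproj('side',[f(408,340)],.02))
plan([.40,.11,.0330],0.4)"
```

```text
[[0.357, 0.209], [0.308, 0.337], [0.385, 0.4]] [[0.51453822 0.13578163]]
t 6.8 pos [ 0.483  -0.0182  0.1624] yawY 0.34 tilt [0.0015 0.0001] F [ 0.3  0.7 -0.6] M [-0.06  0.05 -0.04] w 0.0099 gf 30.0 q7 -0.03
spin -0.001 tx,ty,tz 128.8 -82.1 129.4
```

drive_tool --pt "5 32 -20 0 0" --pt "5 32 -20 0 0" --pt "5 32 -20 0 0" --pt "5 32 -22 30 0" --pt "5 0 0 40 0" --pt "5 0 0 30 0" --pt "5 0 0 20 0" --pt "5 0 0 0 0"

```text
t: 7.8
eef_pos: [0.4095, 0.112, 0.0502]
tcp_rot: [-0.005, 0.705, 0.709, -0.009]
force: [-0.5, 0.6, 0.1]
gripper_width: 0.0098
gripper_force: 30.0
```

```bash
python3 -c "
from h import *
plan([.40,.11,.0325],0.4)"
```

```text
t 7.8 pos [0.4095 0.112  0.0502] yawY 0.32 tilt [-0.0199 -0.0056] F [-0.5  0.6  0.1] M [-0.02  0.03 -0.03] w 0.0098 gf 30.0 q7 -0.1
spin -0.0014 tx,ty,tz -2.0 -9.5 17.7
```

drive_tool --pt "5 0 8 0 0" --pt "5 0 0 0 0" --pt "5 0 0 0 0"

```text
t: 8.18
eef_pos: [0.4177, 0.112, 0.0518]
tcp_rot: [-0.005, 0.705, 0.709, -0.008]
force: [-1.3, 0.1, 0.3]
gripper_width: 0.01
gripper_force: 30.0
```

```bash
python3 -c "
from h import *
plan([.418,.11,.0325],0.4)"
```

```text
t 8.18 pos [0.4177 0.112  0.0518] yawY 0.34 tilt [-0.0178 -0.0047] F [-1.3  0.1  0.3] M [-0.04  0.   -0.  ] w 0.01 gf 30.0 q7 -0.1
spin -0.0011 tx,ty,tz -2.0 0.3 19.3
```

drive_tool --pt "5 0 0 8 0" --pt "5 0 0 6 0" --pt "5 0 0 3 0" --pt "5 0 0 0 0"

```text
t: 8.68
eef_pos: [0.4181, 0.1123, 0.036]
tcp_rot: [-0.006, 0.705, 0.709, -0.01]
force: [0.2, 0.4, -1.5]
gripper_width: 0.01
gripper_force: 30.0
```

```bash
python3 -c "
from h import *
plan([.418,.11,.0325],0.4);print(robot.get_state()['q'].round(2))"
```

```text
t 8.68 pos [0.4181 0.1123 0.036 ] yawY 0.27 tilt [-0.0228 -0.0061] F [ 0.2  0.4 -1.5] M [-0.03  0.01  0.03] w 0.01 gf 30.0 q7 0.23
spin -0.0023 tx,ty,tz -2.3 -0.1 3.5
[-0.38  0.88  0.03  2.25 -0.6   0.04  0.23]
```

drive_tool --pt "5 0 0 -10 0" --pt "5 -5 18 0 0" --pt "5 0 0 0 0" --pt "5 0 0 5 0" --pt "5 0 0 5 0" --pt "5 0 0 0 0"

```text
t: 9.43
eef_pos: [0.4356, 0.1075, 0.0356]
tcp_rot: [-0.006, 0.705, 0.709, -0.01]
force: [-0.2, 0.1, -1.3]
gripper_width: 0.0098
gripper_force: 30.0
```

```bash
python3 -c "
from h import *
plan([.436,.107,.0325],0.4);print(robot.get_state()['q'].round(2))"
```

```text
t 9.43 pos [0.4356 0.1075 0.0356] yawY 0.35 tilt [-0.0238 -0.0056] F [-0.2  0.1 -1.3] M [-0.06  0.03 -0.02] w 0.0098 gf 30.0 q7 0.25
spin -0.001 tx,ty,tz -0.5 0.4 3.1
[-0.38  0.88  0.06  2.2  -0.59  0.09  0.25]
```

drive_tool --pt "5 0 0 2 0" --pt "5 0 0 1 0" --pt "5 0 0 0 0" --pt "32 0 0 0 0" --pt "32 0 0 0 0" --pt "32 0 0 0 0"

```text
t: 10.18
eef_pos: [0.4365, 0.1075, 0.0331]
tcp_rot: [-0.006, 0.705, 0.709, -0.01]
force: [-0.2, 0.8, 0.3]
gripper_width: 0.0322
gripper_force: 0.0
```

```bash
python3 -c "
from h import *
plan([.4557,.3497,.12],55.6)"
```

```text
t 10.18 pos [0.4365 0.1075 0.0331] yawY 0.33 tilt [-0.0219 -0.0056] F [-0.2  0.8  0.3] M [-0.08  0.11 -0.03] w 0.0322 gf 0.0 q7 0.25
spin -0.9646 tx,ty,tz 121.0 210.7 -86.9
```

drive_tool --pt "32 0 0 -25 0" --pt "32 0 0 -40 0" --pt "88 0 0 -35 -0.161" --pt "88 0 0 0 -0.161" --pt "88 0 0 0 -0.161" --pt "88 0 0 0 -0.161" --pt "88 0 0 0 -0.161" --pt "88 0 0 0 -0.16"

```text
t: 11.18
eef_pos: [0.4384, 0.108, 0.1331]
tcp_rot: [-0.01, 0.293, 0.956, -0.006]
force: [1.1, -0.0, 0.1]
gripper_width: 0.0879
gripper_force: 0.0
```

drive_tool --pt "88 25 43 0 0" --pt "88 25 43 0 0" --pt "88 25 43 0 0" --pt "88 25 43 0 0" --pt "88 20 38 0 0" --pt "88 0 0 0 0"

```text
t: 11.92
eef_pos: [0.4571, 0.3538, 0.131]
tcp_rot: [-0.01, 0.293, 0.956, -0.004]
force: [-0.4, -0.3, 0.3]
gripper_width: 0.0879
gripper_force: 0.0
```

```bash
python3 - <<'E'
from h import *
plan([.4557,.3497,.0225],55.6)
for c in("top","side"):cv2.imwrite(f"pics/{c}3.png",robot.get_image(c))
a=cv2.imread("pics/top3.png")[190:330,180:360];b=cv2.imread("pics/side3.png")[140:280,200:440]
cv2.imwrite("pics/m3.png",np.vstack([cv2.resize(a,(386,300),interpolation=2),cv2.resize(b,(386,225),interpolation=2)]))
for c in("top","side"):
  for d in robot.cut_out("transit_plug",c)[:3]:
    m=np.array(d["mask"]);ys,xs=np.where(m);print(c,d["score"],xs.mean(),ys.mean(),unproj(c,[(xs.mean(),ys.mean())],.028))
E
```

```text
t 11.93 pos [0.4571 0.3538 0.131 ] yawY 55.99 tilt [-0.0216 -0.0025] F [-0.4 -0.3  0.3] M [-0.08  0.02  0.02] w 0.0879 gf 0.0 q7 0.45
spin 0.0068 tx,ty,tz -1.2 -4.2 108.5
top 0.77 347.02916666666664 274.41875 [[0.43586507 0.10457056]]
side 0.69 266.78512396694214 231.4077134986226 [[0.43936696 0.10726051]]
```

View pics/m3.png

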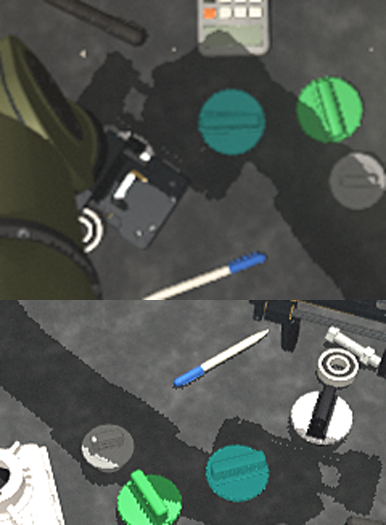

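The side view shows the plug standing upright on its own at about (266,231), roughly (0.437, 0.106). The gripper is above the metal cap. I'm descending, with the tool's slight tilt compensated.

```bash
cat >> h.py <<'E'
def plan(xyz,yaw_y):
    s=robot.get_state();q=s["tcp_rot"];M=Ro.from_quat([q[1],q[2],q[3],q[0]]).as_matrix()
    y=np.degrees(np.arctan2(M[1,1],M[0,1]));d=-np.radians((yaw_y-y+180)%360-180)
    M2=M@Ro.from_euler("z",d).as_matrix()
    print("t",round(s["t"],2),"pos",s["eef_pos"].round(4),"yawY",y.round(2),"tilt",M[:2,2].round(4),"F",s["force"].round(1),"M",s["moment"].round(2),"w",round(s["gripper_width"],4),"gf",round(s["gripper_force"],1),"q6,7",s["q"][5:].round(2))
    print("spin",d.round(4),"txyz",(M2.T@(np.array(xyz)-s["eef_pos"])*1e3).round(1))
E
```

drive_tool --pt "88 -3 -2.6 30 0.007" --pt "88 0 0 30 0" --pt "88 0 0 20 0" --pt "88 0 0 0 0"

```text
t: 12.62
eef_pos: [0.4567, 0.3425, 0.0503]
tcp_rot: [-0.011, 0.3, 0.954, -0.008]
force: [-1.2, 0.5, -0.6]
gripper_width: 0.0883
gripper_force: 0.0
```

```bash
python3 -c "
from h import *
plan([.4557,.3497,.0225],55.6)"
```

```text
t 12.62 pos [0.4567 0.3425 0.0503] yawY 55.12 tilt [-0.0247 -0.0084] F [-1.2  0.5 -0.6] M [-0.03  0.03  0.02] w 0.0883 gf 0.0 q6,7 [0.43 0.47]
spin -0.0083 txyz [ 4.5  5.9 27.7]
```

drive_tool --pt "88 4.5 5.9 12 -0.008" --pt "88 0 0 0 0" --pt "88 0 0 0 0" --pt "88 0 0 0 0"

```text
t: 13.12
eef_pos: [0.457, 0.3522, 0.0397]
tcp_rot: [-0.009, 0.295, 0.955, -0.006]
force: [-0.2, 0.1, 0.6]
gripper_width: 0.088
gripper_force: 0.0
```

```bash
python3 -c "
from h import *
plan([.4557,.3497,.0225],55.6)"
```

```text
t 13.12 pos [0.457  0.3522 0.0397] yawY 55.69 tilt [-0.0214 -0.0054] F [-0.2  0.1  0.6] M [0.06 0.   0.02] w 0.088 gf 0.0 q6,7 [0.41 0.47]
spin 0.0016 txyz [-0.6 -2.5 17.2]
```

drive_tool --pt "88 -0.6 -2.5 8 0.0016" --pt "88 0 0 6 0" --pt "88 0 0 3 0" --pt "88 0 0 0 0" --pt "88 0 0 0 0"

```text
t: 13.75
eef_pos: [0.4556, 0.3497, 0.0223]
tcp_rot: [-0.01, 0.296, 0.955, -0.006]
force: [-0.1, -0.6, 0.8]
gripper_width: 0.0878
gripper_force: 0.0
```

```bash
python3 -c "
from h import *
plan([.4557,.3497,.0225],55.6)"
```

```text
t 13.75 pos [0.4556 0.3497 0.0223] yawY 55.6 tilt [-0.0218 -0.0055] F [-0.1 -0.6  0.8] M [ 0.03 -0.02  0.01] w 0.0878 gf 0.0 q6,7 [0.38 0.47]
spin 0.0001 txyz [-0.1  0.1 -0.2]
```

drive_tool --pt "8 0 0 0 0" --pt "8 0 0 0 0" --pt "8 0 0 0 0" --pt "8 0 0 0 0" --pt "8 0 0 0 0" --pt "8 0 0 0 0" --pt "8 0 0 0 0" --pt "8 0 0 0 0"

```text
t: 14.75
eef_pos: [0.4556, 0.3498, 0.0224]
tcp_rot: [-0.01, 0.296, 0.955, -0.006]
force: [0.4, -0.1, -1.0]
gripper_width: 0.014
gripper_force: 30.0
```

drive_tool --pt "8 0 0 0 0" --pt "8 0 0 0 0" --pt "8 0 0 0 0"

```text
t: 15.12
eef_pos: [0.4556, 0.3498, 0.0224]
tcp_rot: [-0.01, 0.296, 0.955, -0.006]
force: [-0.1, 0.0, 1.8]
gripper_width: 0.0139
gripper_force: 30.0
```

drive_tool --pt "8 0 0 -15 0" --pt "8 0 0 -30 0" --pt "8 0 0 -40 0" --pt "8 0 0 -40 0" --pt "8 0 0 -20 0" --pt "8 0 0 0 0" --pt "8 0 0 0 0" --pt "8 0 0 0 0"

```text
t: 16.12
eef_pos: [0.4579, 0.35, 0.1662]
tcp_rot: [-0.01, 0.296, 0.955, -0.007]
force: [-0.2, -0.3, -0.2]
gripper_width: 0.0136
gripper_force: 30.0
```

```bash
python3 -c "
from h import *
plan([.482,-.0185,.165],90.4);print(robot.get_state()['q'].round(2))"
```

```text
t 16.12 pos [0.4579 0.35   0.1662] yawY 55.61 tilt [-0.0239 -0.0071] F [-0.2 -0.3 -0.2] M [-0.05 -0.02  0.04] w 0.0136 gf 30.0 q6,7 [0.67 0.44]
spin -0.6072 txyz [ -21.6 -368.6    3.2]
[-0.83  0.74  0.17  1.77 -0.21  0.67  0.44]
```

```bash
python3 - <<'E'
from h import *
for c in("top","side"):cv2.imwrite(f"pics/{c}4.png",robot.get_image(c))
p=proj("top",[.482,-.0185,.095])[0].round().astype(int);q=proj("side",[.482,-.0185,.095])[0].round().astype(int);print(p,q)
a=cv2.imread("pics/top4.png")[p[1]-33:p[1]+33,p[0]-33:p[0]+33];b=cv2.imread("pics/side4.png")[q[1]-33:q[1]+33,q[0]-33:q[0]+33]
cv2.imwrite("pics/m4.png",np.hstack([cv2.resize(x,(396,396),interpolation=cv2.INTER_NEAREST) for x in(a,b)]))
E
```

```text
[408 251] [193 248]
```

View pics/m4.png

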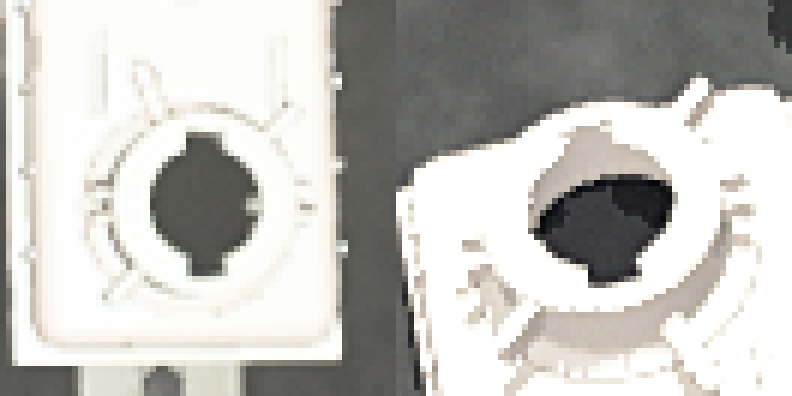

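The top view shows the open hole, with notches along the image's vertical (tank x), centred near (408.7,251.7). The half-way ribs lie on the expected diagonals. Next I'll measure the hole centre and the cap in the hand.

```bash
python3 - <<'E'
from h import *
H=[cyl(.02,0,0),box(.052,.014,0,0)]
for c,th in(("top",170),("side",235)):
    g=cv2.imread(f"pics/{c}4.png",0);p=proj(c,[.482,-.0185,.095])[0].round().astype(int)
    ys,xs=np.mgrid[:480,:640];m=(g<th)&(np.hypot(xs-p[0],ys-p[1])<15)
    n,l,st,ce=cv2.connectedComponentsWithStats(m.astype(np.uint8),connectivity=4);m=l==1+st[1:,4].argmax()
    print(c,m.sum(),fit(c,m,H,[.482,-.0185,0.],.095))
for d in robot.cut_out("bayonet_cap","side")[:5]:
    ys,xs=np.where(d["mask"]);print(round(d["score"],2),len(xs),xs.mean().round(1),ys.mean().round(1))
print(proj("side",[.4575,.3498,.155]))
E
```

```text
top 301 (array([ 0.4819967 , -0.01892136, -0.03096127]), np.float64(0.12694013303769403))
side 459 (array([ 0.4824703 , -0.01746914,  0.01146382]), np.float64(0.07921511627906977))
0.87 1095 347.4 247.2
0.79 954 411.3 166.5
0.67 1172 292.6 266.2
[[410.33516976 165.2385957 ]]
```

```bash
python3 - <<'E'
from h import *
g=robot.get_image("side")
ds=robot.cut_out("bayonet_cap","side")
d=min(ds,key=lambda d:abs(np.where(d["mask"])[1].mean()-411)+abs(np.where(d["mask"])[0].mean()-166))
m=np.array(d["mask"])
for parts in (CAP[:2],[CAP[0]]):print(fit("side",m,parts,[.4575,.35,-.6],.1437))
c=g[125:205,370:450].copy();k=cv2.resize(m[125:205,370:450].astype(np.uint8),(400,400),interpolation=0)
a=cv2.resize(c,(400,400),interpolation=0);b=a.copy();b[k>0,2]=255
cv2.imwrite("pics/m5.png",np.hstack([a,b]))
E
```

```text
(array([ 0.45970415,  0.3508768 , -0.49820911]), np.float64(0.45615808823529413))
(array([ 0.45970415,  0.3508768 , -0.49820911]), np.float64(0.45615808823529413))
```

View pics/m5.png

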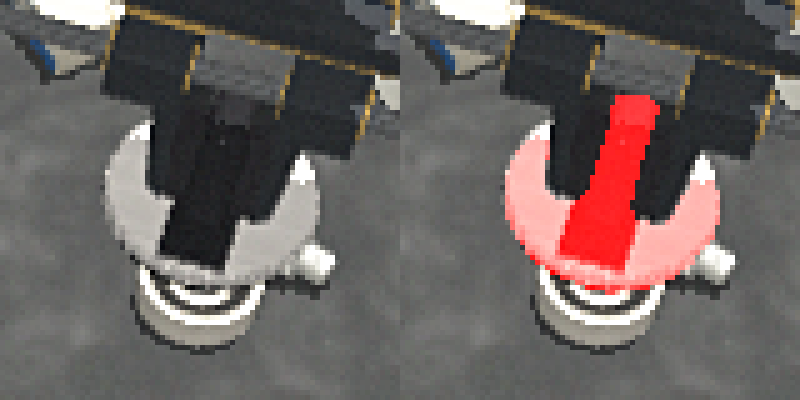

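```bash
python3 - <<'E'
from h import *
ds=robot.cut_out("bayonet_cap","side")
d=min(ds,key=lambda d:abs(np.where(d["mask"])[1].mean()-411)+abs(np.where(d["mask"])[0].mean()-166))
m=np.array(d["mask"]).astype(np.uint8)
m[:157]=0
ys,xs=np.where(m);H=np.zeros_like(m);cv2.fillConvexPoly(H,cv2.convexHull(np.c_[xs,ys].astype(np.int32)),1)
S=6;u0,v0,w,h=380,157,66,36
mm=cv2.resize(H[v0:v0+h,u0:u0+w].astype(np.float32),None,fx=S,fy=S,interpolation=1)>.5
s=robot.get_state();q=s["tcp_rot"];M=Ro.from_quat([q[1],q[2],q[3],q[0]]).as_matrix();print(s["eef_pos"])
tz=M[:,2];C0=s["eef_pos"]+tz*.0224
# cap frame tilted like the tool (relative to the tilt at the grasp = same) -> cap level
def f(x):
    P=CAP[0]+[x[0],x[1],C0[2]]
    uv=(proj("side",P)-[u0,v0]+.5)*S-.5;r=np.zeros(mm.shape,np.uint8)
    cv2.fillConvexPoly(r,cv2.convexHull(uv.round().astype(np.int32)),1)
    return (r.astype(bool)!=mm).sum()/mm.sum()
o=minimize(f,C0[:2],method="Nelder-Mead",options=dict(initial_simplex=[C0[:2],C0[:2]+[.005,0],C0[:2]+[0,.005]],xatol=1e-4,fatol=1e-5))
e=o.x-s["eef_pos"][:2];print(o.x,o.fun,"offset from TCP",e,"along tool x,y",e@M[:2,0],e@M[:2,1])
E
```

```text
[0.45852519 0.35038064 0.16689011]
[0.46048072 0.3504396 ] 0.029799988471958038 offset from TCP [1.95552401e-03 5.89565383e-05] along tool x,y -0.001579742003200908 0.0011532550823899928
```

drive_tool --pt "8 0 0 0 -0.12" --pt "8 0 0 0 -0.12" --pt "8 0 0 0 -0.12" --pt "8 0 0 0 -0.12" --pt "8 0 0 0 -0.127" --pt "8 0 0 0 0" --pt "8 0 0 0 0"

```text
t: 17.3
eef_pos: [0.4587, 0.3504, 0.1672]
tcp_rot: [-0.011, -0.002, 1.0, -0.003]
force: [0.5, 0.3, -0.4]
gripper_width: 0.0142
gripper_force: 30.0
```

drive_tool --pt "8 -3 -46 0 0" --pt "8 -3 -46 0 0" --pt "8 -3 -46 0 0" --pt "8 -3 -46 0 0" --pt "8 -3 -46 0 0" --pt "8 -3 -46 0 0" --pt "8 -3 -46 0 0" --pt "8 -2 -45 0 0"

```text
t: 18.3
eef_pos: [0.4844, -0.0179, 0.1689]
tcp_rot: [-0.011, -0.002, 1.0, -0.003]
force: [-0.2, 0.0, -0.7]
gripper_width: 0.0138
gripper_force: 30.0
```

drive_tool --pt "8 0 0 0 0" --pt "8 0 0 0 0" --pt "8 0 0 0 0"

```text
t: 18.68
eef_pos: [0.4842, -0.0145, 0.1688]
tcp_rot: [-0.011, -0.005, 1.0, -0.002]
force: [0.5, 0.6, -0.0]
gripper_width: 0.0138
gripper_force: 30.0
```

```bash
python3 -c "
from h import *
plan([.4824,-.0182,.135],90.4);print(robot.get_state()['q'].round(2))"
```

```text
t 18.68 pos [ 0.4842 -0.0145  0.1688] yawY 90.52 tilt [-0.0219 -0.0048] F [ 0.5  0.6 -0. ] M [0.04 0.03 0.01] w 0.0138 gf 30.0 q6,7 [0.5  1.41]
spin 0.0021 txyz [ 1.  -3.5 33.8]
[-0.02  0.63 -0.08  2.04  0.1   0.5   1.41]
```

drive_tool --pt "8 1 -3.5 12 0.002" --pt "8 0 0 12 0" --pt "8 0 0 10 0" --pt "8 0 0 0 0" --pt "8 0 0 0 0" --pt "8 0 0 0 0"

```text
t: 19.42
eef_pos: [0.4826, -0.0201, 0.1351]
tcp_rot: [-0.011, -0.002, 1.0, -0.003]
force: [-0.1, -0.8, -1.0]
gripper_width: 0.0138
gripper_force: 30.0
```

```bash
python3 - <<'E'
from h import *
plan([.4824,-.0182,.125],90.4)
g=robot.get_image("side");cv2.imwrite("pics/s6.png",g)
c=proj("side",[.4824,-.0182,.125])[0].round().astype(int);print(c)
a=g[c[1]-40:c[1]+40,c[0]-40:c[0]+40]
t=robot.get_image("top");e=proj("top",[.4824,-.0182,.125])[0].round().astype(int);b=t[e[1]-40:e[1]+40,e[0]-40:e[0]+40]
cv2.imwrite("pics/m6.png",np.hstack([cv2.resize(x,(400,400),interpolation=0) for x in(a,b)]))
E
```

```text
t 19.43 pos [ 0.4826 -0.0201  0.1351] yawY 90.26 tilt [-0.0213 -0.0056] F [-0.1 -0.8 -1. ] M [ 0.09 -0.06 -0.  ] w 0.0138 gf 30.0 q6,7 [0.41 1.4 ]
spin -0.0025 txyz [-0.   1.9 10.1]
[190 239]
```

View pics/m6.png

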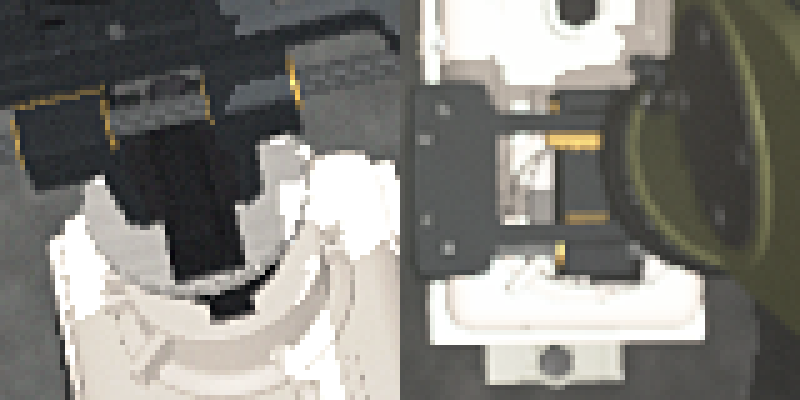

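The side view shows the cap above the neck with the bar along tank x. The bar end is near crop (205,277), the notch shows near (232,300), and the disc spans about 83 to 312 horizontally with its bottom at 297. I'll compare this with the model.

```bash
python3 - <<'E'
from h import *
p=robot.get_state()["eef_pos"];print(p)
def crop(P):return (proj("side",P)-[150,199]+.5)*5
for dx,dy,dz in((0,0,0),(.002,0,0),(0,.002,0),(0,0,.002)):
    C=np.array([p[0]+dx,p[1]+dy,p[2]-.0224+dz])
    h=crop(CAP[0]+C);b=crop(np.array([[.03,s*.007,.0195] for s in(1,-1)])+C)
    print((dx,dy,dz),"L",h[:,0].min().round(1),"R",h[:,0].max().round(1),"B",h[:,1].max().round(1),"bar",b.round(1).tolist())
print("notch corners",crop([[.4825+.026,-.0175+s*.007,.095] for s in(1,-1)]).round(1).tolist())
g=cv2.imread("pics/s6.png",0)
print(g[250:264,188:196]);print(g[232:246,163:172]);print(g[222:236,206:216])
E
```

```text
[ 0.48259523 -0.02007628  0.13511659]
(0, 0, 0) L 80.5 R 307.1 B 299.7 bar [[230.5, 266.8], [184.4, 277.5]]
(0.002, 0, 0) L 81.4 R 308.2 B 305.3 bar [[231.5, 272.4], [185.4, 283.0]]
(0, 0.002, 0) L 87.0 R 313.5 B 298.2 bar [[237.0, 265.3], [191.0, 275.9]]
(0, 0, 0.002) L 79.1 R 306.2 B 296.4 bar [[229.3, 263.5], [183.1, 274.1]]
notch corners [[256.4, 313.8], [212.1, 324.1]]
[[ 29  35  31  32  31  30  29  35]
 [ 28  31  29  32  27  32  26  32]
 [ 31  35  23  31  22  21  33  48]
 [ 23  23  34  51  67  85 109 129]
 [ 67  87 105 132 171 210 215 203]
 [176 216 214 204 202 151 174 175]
 [211 174 177 182 196 182 166 167]
 [161 133 166 167 169 173  70  17]
 [128  76  28   4  49  10  22  30]
 [188 104  91  72  18  29  34  39]
 [233 240 248 211   8  25  30  30]
 [223 226 232 250  20  16  24  20]
 [222 221 226 240  82  43  51  74]
 [220 221 224 230 140 151 153 204]]
[[ 47  44  45  45  46  42  43  43  44]
 [ 41  38  45  38  38  29  28  60  33]
 [ 39  39  39  41  42  72 197 184  21]
 [ 43  54  51  82 123 195 255 255  38]
 [ 86 115 110 129 211 195 189 197 128]
 [111 107 102 140 199 189 191 195 209
[... 217 characters left out ...]
2 186 191 190 187]
 [255 255 255 255 174 189 191 193 196]
 [255 255 255 255 209 182 193 192 196]]
[[ 45  41  37  40 103 106 101 108 110 106]
 [ 43  44  41  39  86 104 104 104 107 105]
 [ 39  35  36  32  71 105 104 101 102 106]
 [ 52  94  58  45  77 107 100 103 104 104]
 [220 218 155 114 103 107 105 104 107 103]
 [255 186 199 157 140 104  96 101 109 108]
 [177 181 181 172 255 254 108 103 104  99]
 [184 183 187 238 255 255 167  92  99 128]
 [187 186 185 174 197 255 145 189 196 254]
 [185 185 188 188 178 158 198 255 255 255]
 [186 187 184 185 148 154 201 255 255 255]
 [182 185 184 185 154 168 254 255 255 255]
 [180 177 176 175 212 170 255 255 255 255]
 [231 226 226 231 255 167 255 255 255 255]]
```

drive_tool --pt "8 0 1.8 7 -0.0025" --pt "8 0 0 7 0" --pt "8 0 0 0 0" --pt "8 0 0 0 0" --pt "8 0 0 0 0"

```text
t: 20.15
eef_pos: [0.4821, -0.0184, 0.1209]
tcp_rot: [-0.011, -0.004, 1.0, -0.003]
force: [-0.1, -0.4, 0.1]
gripper_width: 0.0137
gripper_force: 30.0
```

```bash
python3 -c "
from h import *
plan([.4824,-.0183,.1174],90.4)"
```

```text
t 20.15 pos [ 0.4821 -0.0184  0.1209] yawY 90.41 tilt [-0.0218 -0.0056] F [-0.1 -0.4  0.1] M [ 0.01 -0.03  0.02] w 0.0137 gf 30.0 q6,7 [0.37 1.4 ]
spin 0.0001 txyz [-0.4  0.1  3.5]
```

Well aligned. Now I'll lower into the notches while watching the force.

drive_tool --pt "8 -0.3 0 2 0" --pt "8 0 0 2 0" --pt "8 0 0 2 0" --pt "8 0 0 0 0"

```text
t: 20.65
eef_pos: [0.4821, -0.0183, 0.1146]
tcp_rot: [-0.011, -0.004, 1.0, -0.003]
force: [0.1, -0.4, -1.1]
gripper_width: 0.0134
gripper_force: 30.0
```

drive_tool --pt "8 0 0 1.5 0" --pt "8 0 0 0 0" --pt "8 0 0 0 0"

```text
t: 21.02
eef_pos: [0.4822, -0.0184, 0.1133]
tcp_rot: [-0.011, -0.004, 1.0, -0.003]
force: [-1.0, -0.1, -1.3]
gripper_width: 0.0136
gripper_force: 30.0
```

```bash
python3 -c "
from h import *
plan([.4824,-.0183,.1079],90.4)"
```

```text
t 21.02 pos [ 0.4822 -0.0184  0.1133] yawY 90.41 tilt [-0.022  -0.0056] F [-1.  -0.1 -1.3] M [ 0.03  0.   -0.03] w 0.0136 gf 30.0 q6,7 [0.36 1.39]
spin 0.0002 txyz [-0.4  0.1  5.4]
```

drive_tool --pt "8 0 0 1.5 0" --pt "8 0 0 1.5 0" --pt "8 0 0 1.5 0" --pt "8 0 0 1 0" --pt "8 0 0 0 0" --pt "8 0 0 0 0"

```text
t: 21.78
eef_pos: [0.4822, -0.0183, 0.1081]
tcp_rot: [-0.011, -0.004, 1.0, -0.003]
force: [-1.0, 0.1, 6.3]
gripper_width: 0.0135
gripper_force: 30.0
```

```bash
python3 -c "
from h import *
plan([.4824,-.0183,.1079],90.4)"
```

```text
t 21.77 pos [ 0.4822 -0.0183  0.1081] yawY 90.41 tilt [-0.0215 -0.0056] F [-1.   0.1  6.3] M [0.01 0.16 0.05] w 0.0135 gf 30.0 q6,7 [0.34 1.39]
spin 0.0002 txyz [-0.2  0.   0.2]
```

drive_tool --pt "8 0 0 0.7 0" --pt "8 0 0 0 0" --pt "8 0 0 0 0.08" --pt "8 0 0 0 0.08" --pt "8 0 0 0 0.08" --pt "8 0 0 0 0" --pt "8 0 0 0 0"

```text
t: 22.65
eef_pos: [0.4828, -0.0184, 0.1076]
tcp_rot: [-0.01, 0.116, 0.993, -0.004]
force: [0.0, 0.1, 7.4]
gripper_width: 0.014
gripper_force: 30.0
```

```bash
python3 -c "
from h import *
plan([.4824,-.0183,.1075],45.4)"
```

```text
t 22.65 pos [ 0.4828 -0.0184  0.1076] yawY 76.65 tilt [-0.0202 -0.0057] F [0.  0.1 7.4] M [ 0.   -0.01  0.02] w 0.014 gf 30.0 q6,7 [0.33 1.26]
spin 0.5454 txyz [ 0.4 -0.2  0.1]
```

drive_tool --pt "8 0 0 0 0.1" --pt "8 0 0 0 0.1" --pt "8 0 0 0 0.1" --pt "8 0 0 0 0.1" --pt "8 0 0 0 0.1" --pt "8 0 0 0 0.045" --pt "8 0 0 0 0" --pt "8 0 0 0 0"

```text
t: 23.65
eef_pos: [0.4827, -0.0183, 0.1076]
tcp_rot: [-0.008, 0.379, 0.925, -0.006]
force: [-1.0, 0.3, 7.5]
gripper_width: 0.0135
gripper_force: 30.0
```

```bash
python3 - <<'E'
from h import *
plan([.4824,-.0183,.1075],45.4)
g=robot.get_image("side");cv2.imwrite("pics/m7.png",cv2.resize(g[199:279,140:240],(800,640)[0:2] and (750,600),interpolation=2))
E
```

```text
t 23.65 pos [ 0.4827 -0.0183  0.1076] yawY 45.44 tilt [-0.0205 -0.0055] F [-1.   0.3  7.5] M [0.18 0.1  0.02] w 0.0135 gf 30.0 q6,7 [0.33 0.95]
spin 0.0007 txyz [ 0.2 -0.2  0.1]
```

View pics/m7.png

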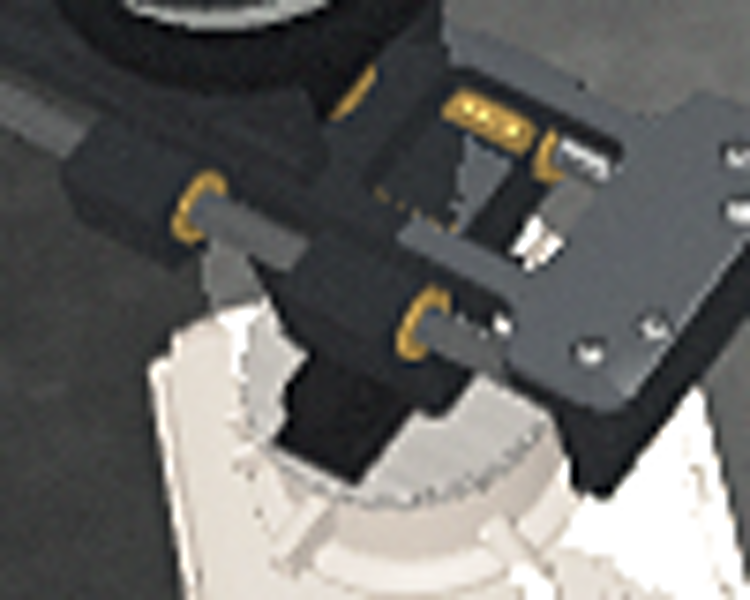

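The bar points straight along the single rib at crop (310,530). The cap is still pressed and gripped, so I'm handing in.

```bash
python3 -c "
from station import robot
print(robot.hand_in())"
```

```text
the job is handed in; nothing more can be done
None
```

The job is handed in, with no verdict returned: the plug stands on the counter about 130 mm from the neck, and the gripper holds the cap pressed in the neck, turned about 45° clockwise to the half-way ribs and short of the lock.

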